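# Hold the end cover against the sprung plate

## Task

Slide the orange transport lock outward to its end stop. Then stand the aluminium end cover flat on the fixture's bed between the two guide rails, flange towards the sprung steel plate, and press it squarely against the plate until the pointer on top of the housing stands in the green zone, never in the red. Finish while still holding and pressing it there, pointer steady in the green, because I will now drive the screws; leave the pulley, the socket and the bolt tray where they are.

Things in the scene. Friction and masses are not known exactly. Their poses are not given: they have to be found in the camera images.
- fixture: Fixed grey fixture. Origin on the work surface under the bed point; x = pressing direction (towards plate and housing), y left towards the lock's track, z up. Bed: x -110 to 150, y -75 to 75 mm, top 20 mm above the work surface. Two steel guide rails along x (x -100 to 80 mm), 10 mm above the bed, inner faces at y = -55 and 55 mm. Fixed lock track: y 64 to 210, x 13 to 47 mm, top 30 mm (end stop 46).
- bed (a point): Point on the bed's top midway between the rails, 20 mm above the fixture's origin; same axes as the fixture. The fixed aluminium housing behind the plate lies at x = 92 to 147 mm, 120 mm wide, top 85 mm above the work surface; on it a white scale with a green and a red zone.
- plate: Sprung steel plate, 12 mm thick, 100 wide (y), 58 high, upright across the bed in front of the housing; moves only along the fixture's x. Its origin and axes coincide with the fixture's when unpressed and shift with its travel. Spring: 0.9 N per mm of travel from zero, no preload; hard stop at 24 mm. Green is thus about 7 to 14 N.
- plate_face (a point): Point on the plate's flat front face (towards -x of the fixture), midway across, 30 mm above the bed. Unpressed it is 50 mm in +x from the bed point. Moves with the plate.
- pointer (a point): Line of the black pointer over the scale on the housing's top; moves with the plate along the fixture's x, 108 mm in +x from the bed point when unpressed. Green zone: 8 to 16 mm of travel; red zone: from 21 mm on.
- lock (a joint): Travel of the transport lock in m, 0 to 0.06 (end stop, fully out). Slides along fixture +y (outward, left) with about 2 N of friction and stays where left. Its steel bar crosses the bed 14 to 26 mm in front of the unpressed plate, 34 to 46 mm above the work surface, and blocks the cover; at 0 its tip is on the bed's middle line, at 0.06 it is clear of the rails.
- lock_grip (a point): Point in the lock's orange upright grip, on its axis, 12 mm below its top. The grip is 26 (fixture x) x 18 (fixture y) mm and stands 34 mm above the bar (from 46 to 80 mm above the work surface). At joint 0 the point is at x = 30, y = 115, z = 68 mm in the fixture's frame.
- cover: Loose cast aluminium end cover, 0.36 to 0.6 kg. Origin: underside, below its square lug. x points out of the flat flange, z up. Flange 98 (y) x 60 (z), 12 thick, mating face at x = 54 mm. Body 56 wide, 30 high, from x = -26 mm to the flange. Grip lug 24 x 24 mm over the origin, 30 to 63 mm above the underside, 30 mm from the flange. Stands on the bench left or right of the fixture's front.
- pulley: Bystander: loose dark steel pulley, 92 mm across, 40 mm high, origin at the centre of its underside.
- socket: Bystander: loose steel screw socket, 30 mm across, 50 mm high, origin at the centre of its underside.
- bolt_tray: Bystander: loose red open tray with bolts, 100 x 140 x 30 mm, origin at the centre of its underside.
There are look-alikes about, which are no part of the job. Of the things like the cover, leave any that is black or brown; of the rest the larger one is meant.

How it is judged:
By the outcome, as a careful person would: the job done as asked, in the order asked, and still so for the second after the job is handed in, while the arm keeps its last pose, push and grip.
It also fails if it takes over 56 s, if anything falls off the work surface, if the arm or the gripper's body presses on something with over 40 N, if the wrist force passes 120 N, or if a joint passes its speed limit or range.

## Robot

A 6-joint arm with a two-finger parallel gripper is mounted at the origin on the work surface. World frame = base frame: x ahead of the robot, y to its left, z up, the work surface at z = 0. Lengths are in m, angles in rad, forces in N, time in s.
With the tool pointing down it reaches from about 0.275 to 0.875 m from the base axis. Payload 12.5 kg.
Tool frame: the origin (TCP) lies between the finger pads; the fingertips stand 19 mm ahead of it and the grasp point (between the pads) is the TCP (env.tcp_to_tips is the distance from the TCP to the fingertips, in m); z points along the fingers, x is the direction in which the jaws open and shut, and the axes are right-handed (so a half turn about z gives the same grasp; the last joint's range is limited). The gripper opens to 85 mm and grips with 20 to 120 N. Pads are 22 mm wide; open, the fingers measure 114 mm over their backs; the gripper's body (76 mm by 85 mm) begins 54 mm behind the grasp point. The pads swing forward as they close: fully open they stand 13 mm farther back than shut.
Start: joints at [-1.289, 0.351, 1.652, -0, 1.139, -0.085], TCP at [0.197, -0.513, 0.25] pointing down, gripper open.
Joint ranges: [-2.75, 2.75], [-0.79, 2.1], [0.01, 2.65], [-1.57, 4.71], [0.07, 3.14], [-2.87, 2.87]. Speed limits (rad/s): [2.22, 2.22, 2.79, 3.14, 3.14, 3.14].

## Interface

Orientations are given as a 3x3 rotation matrix whose columns are the frame's x, y, z axes.
In Python, from workcell import telemetry, grab_frame, camera_params, job, env gives the robot as it stands.
- The arm moves only by the shell command python3 -m creep 'ROWS' [OPENING] [FORCE]. ROWS is JSON, a list of rows, each a list of 4 numbers: the shift along the tool's x, y, z in units of 0.025 m (1.0 is 0.025 m), then the turn about the tool's z in units of 6 degrees (1.0 is 6 degrees). A call has 1 to 5 rows; each row shifts and turns the commanded pose from where the row before left it, along the tool's axes as they then stand; what a row does not reach is not made up. A row lasts 1/12 s, in which the tool goes at most 41.7 mm and 7.16 degrees, less where a joint would pass 70% of its speed; a pose out of reach is approached as far as the arm can. A call with a number of a shift or a turn outside -1 to 1 is refused whole. A call with a gripper value outside its range is refused whole. OPENING is the finger opening in mm, from 0 to 85.4, set as the call begins (- or left out, the last holds). The fingers move at their own pace and stop on an object; FORCE is the grip in N (left out, the last holds). Time passes only in rows, so rows that do not move let the fingers close. It gives the time, the measured TCP pose, the force and the opening at its end, in the units of the state.
- telemetry.get_obs(): the state, without advancing time (a new reading comes with each control period).
- grab_frame(name): name is "side" or "top" or "wrist"; returns (picture, depth): 420x560x3 uint8, red, green, blue; 420x560 float32, m along the optical axis (not along the pixel's ray), 0 where there is no reading.
- camera_params(name): a dict with "fx", "fy", "cx", "cy" (pixels), "R" (3x3) and "t" (3): a world point X has camera coordinates R X + t. Camera axes: x right, y down, z forward; pixel columns grow to the right and rows downward; lengths in m; the calibration is good to about 2 mm. The wrist camera is an equidistant fisheye: a pixel r from the principal point sees the ray r / f radians off the axis. A picture is of the moment at which its call begins: read the wrist's pose just before it. camera_params takes no time and is no camera call; for the wrist camera it gives the pose at the moment of the call.
- job.close_job(): hands the job in, once; it reports no verdict.
The state is a dict: "time": time; "joint_pos": joint angles; "qvel": joint speeds; "tau": joint torques, N m; "position": TCP position; "eef_rot": TCP orientation; "wrist_force": force on the tool from outside, world axes, zero at the start; "wrist_torque": the same for the moment, N m; "finger_gap": opening from 0.0 (shut) to 1.0 (fully open).
Only numpy, scipy, OpenCV 4.12 (cv2) and the standard library are available. Lean on these libraries where they do the work, as an engineer would, in place of code of your own. Each camera call takes 0.05 s, during which the arm holds its last target.

## Working session

There is one attempt and no reset: what is moved stays moved. The work goes in short steps, Python scripts to look and compute and a shell command to move; the robot and the scene stay as the last step left them, time stands still between calls to the robot, and variables do not carry over. Pictures are saved under pics/ and viewed, and the job is handed in when it is done.

```bash
ls; mkdir -p pics; python3 - <<'E'
from workcell import telemetry, grab_frame, camera_params, job, env
import cv2,numpy as np
o=telemetry.get_obs();print(o['time'],o['position'],o['eef_rot'],o['wrist_force'],o['finger_gap'])
for n in("top","side"):
    p,d=grab_frame(n);cv2.imwrite(f"pics/{n}0.png",p[:,:,::-1]);np.savez(f"pics/{n}0.npz",p=p,d=d,**camera_params(n))
E
```

```text
pics
0.0 [ 0.19719961 -0.51310692  0.24977258] [[ 3.58655519e-01 -9.33469936e-01 -3.11703391e-04]
 [-9.33469314e-01 -3.58655641e-01  1.08259164e-03]
 [-1.12236093e-03 -9.73119145e-05 -9.99999365e-01]] [ 0.12238375  0.4801412  -0.16500626] 1.0001797570640043
```

View pics/top0.png

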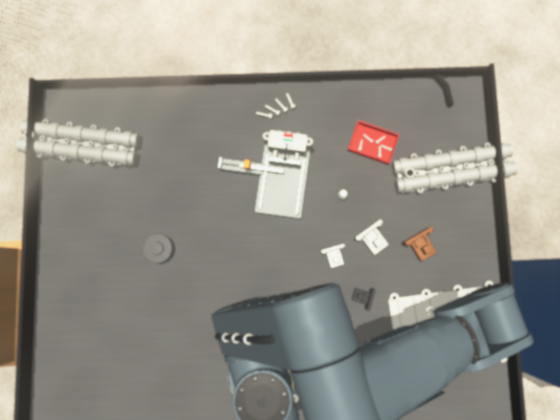

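View pics/side0.png

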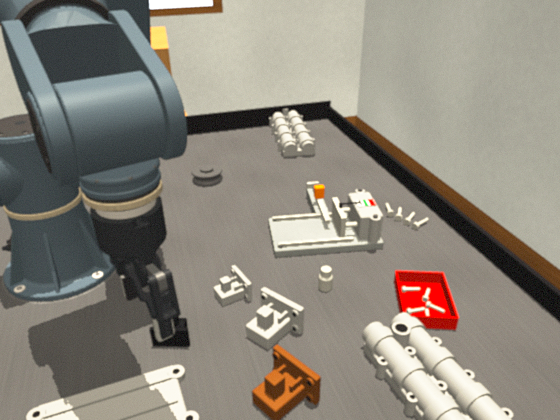

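In the top view, the cover-like things are a larger grey one at (373,238), a smaller grey one at (333,255), a brown one at (422,243) and a black one at (364,298). The larger grey one fits the description. I'll enlarge it to confirm and to measure.

```bash
python3 - <<'E'
import cv2,numpy as np
a=np.load("pics/top0.npz")
p=a['p'][:,:,::-1]
c=p[205:275,310:440]; c1=cv2.resize(c,None,fx=6,fy=6,interpolation=cv2.INTER_CUBIC)
cv2.imwrite("pics/cropcov.png",c1)
c=p[120:225,210:320]; cv2.imwrite("pics/cropfix.png",cv2.resize(c,None,fx=5.6,fy=5.6,interpolation=cv2.INTER_CUBIC))
print(a['R'],a['t'],a['fx'],a['cx'],a['cy'])
E
```

```text
[[-0.02727813 -0.99955891 -0.01174264]
 [-0.99106944  0.02857659 -0.13024878]
 [ 0.13052689  0.00808483 -0.9914118 ]] [-0.04841613  0.5078432   1.46883837] 472.88480433090126 283.8907037026008 207.0900583032723
```

View pics/cropcov.png

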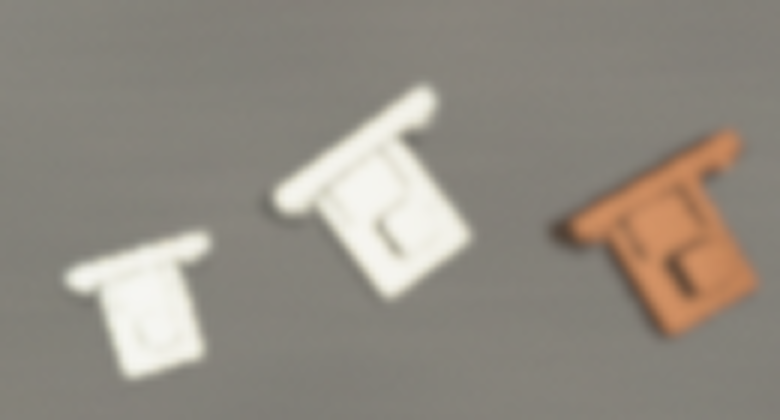

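View pics/cropfix.png

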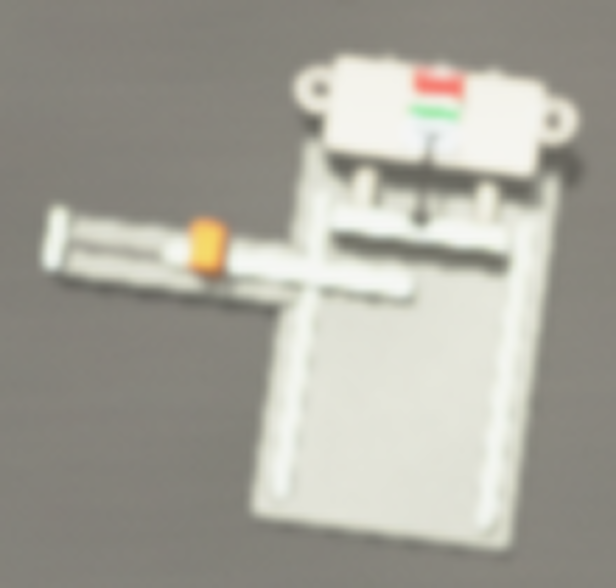

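The crop confirms it: the grey cover at (373,238) is full size with a square lug. The one at (333,255) is a smaller copy with a round lug, and the other is brown. Next I'll fit the poses by reprojecting known points.

```bash
cat > h.py <<'E'
import numpy as np,cv2
from scipy.optimize import least_squares
def proj(X,P):
    c=X@P['R'].T+P['t']; return np.c_[P['fx']*c[:,0]/c[:,2]+P['cx'],P['fy']*c[:,1]/c[:,2]+P['cy']]
def projw(X,P):
    c=X@P['R'].T+P['t']; r=np.hypot(c[:,0],c[:,1]); th=np.arctan2(r,c[:,2]); 
    return np.c_[P['fx']*th*c[:,0]/r+P['cx'],P['fy']*th*c[:,1]/r+P['cy']]
def fit(L,U,P,x0,pr=proj):
    L=np.array(L)/1000.;U=np.array(U,float)
    def w(v):
        c,s=np.cos(v[2]),np.sin(v[2]); return np.c_[v[0]+c*L[:,0]-s*L[:,1],v[1]+s*L[:,0]+c*L[:,1],L[:,2]]
    r=least_squares(lambda v:(pr(w(v),P)-U).ravel(),x0,loss='soft_l1')
    return r.x,np.round((pr(w(r.x),P)-U),2)
E
python3 - <<'E'
from h import *
P=dict(np.load("pics/top0.npz"))
U=np.array([(255,513),(507,547),(335,58),(548,82),(325,150),(535,175)])/5.6+[210,120]-.4
L=[(-110,75,20),(-110,-75,20),(147,60,85),(147,-60,85),(92,60,85),(92,-60,85)]
v,r=fit(L,U,P,[.6,0,0]);print("fix",v,np.degrees(v[2]));print(r.tolist())
U=np.array([(392,298),(472,238),(273,190),(430,85)])/6+[310,205]-.4
L=[(-26,28,30),(-26,-28,30),(54,49,60),(54,-49,60)]
v2,r=fit(L,U,P,[.5,-.2,0]);print("cov",v2,np.degrees(v2[2]));print(r.tolist())
# depth check of the grip
d=P['d'];u,vv=(208/5.6+210),(235/5.6+120)
z=d[int(vv),int(u)];print(z,P['R'].T@(np.array([(u-P['cx'])/P['fx']*z,(vv-P['cy'])/P['fy']*z,z])-P['t']))
c,s=np.cos(v[2]),np.sin(v[2]);print("grip",v[0]+c*.03-s*.115,v[1]+s*.03+c*.115)
E
```

```text
fix [ 0.59229944 -0.06012674 -0.16360459] -9.373852759518481
[[-0.59, 0.44], [0.87, 0.64], [0.13, -0.85], [0.09, -0.21], [-0.55, -0.32], [0.12, 0.2]]
cov [ 0.38621192 -0.35122527  0.57090657] 32.710536773919955
[[-0.65, 0.08], [0.53, -0.01], [0.22, 0.12], [-0.14, -0.19]]
1.4713314 [0.64458169 0.04738731 0.08273593]
grip 0.6406295499806794 0.04845134692680951
```

Grip measured at about (0.641, 0.048), with reprojection residuals under 1 px. Next is a planner that only prints the rows to type.

```bash
cat > plan.py <<'E'
import sys,numpy as np
from workcell import telemetry
# plan.py x y z yawdeg(of tool x) : shift from measured pose, in units; turning spread over the rows
def main(x,y,z,yaw):
    o=telemetry.get_obs();p=np.array(o['position']);R=np.array(o['eef_rot'])
    y0=np.degrees(np.arctan2(R[1,0],R[0,0]));dy=(yaw-y0+180)%360-180
    if abs(dy)>90: dy-=180*np.sign(dy)
    d=np.array([x,y,z])-p; tz=-R[2,2]
    a=np.radians(y0);loc=lambda a:np.array([np.cos(a)*d[0]+np.sin(a)*d[1],np.sin(a)*d[0]-np.cos(a)*d[1],-d[2]])/.025
    n=max(int(np.ceil(max(abs(loc(a)).max(),abs(loc(a+np.radians(dy))).max(),abs(dy)/6))),1)
    print('t',o['time'],'pos',p.round(4),'yaw',round(y0,2),'dyaw',round(dy,2),'turn units',round(-dy/6,2),'tilt',R[:2,2].round(4))
    for i in range(n): print([float(q) for q in (loc(a+np.radians(dy)*i/n)/n).round(2)]+[round(-dy/6/n,2)])
main(*map(float,sys.argv[1:5]))
E
python3 plan.py .641 .048 .2 -99.4
```

```text
t 0.1 pos [ 0.1972 -0.5132  0.2498] yaw -68.99 dyaw -30.41 turn units 5.07 tilt [-0.0003  0.001 ]
[-0.56, -0.95, 0.08, np.float64(0.19)]
[-0.58, -0.94, 0.08, np.float64(0.19)]
[-0.6, -0.92, 0.08, np.float64(0.19)]
[-0.62, -0.91, 0.08, np.float64(0.19)]
[-0.64, -0.9, 0.08, np.float64(0.19)]
[-0.65, -0.88, 0.08, np.float64(0.19)]
[-0.67, -0.87, 0.08, np.float64(0.19)]
[-0.69, -0.86, 0.08, np.float64(0.19)]
[-0.71, -0.84, 0.08, np.float64(0.19)]
[-0.72, -0.83, 0.08, np.float64(0.19)]
[-0.74, -0.81, 0.08, np.float64(0.19)]
[-0.76, -0.8, 0.08, np.float64(0.19)]
[-0.77, -0.78, 0.08, np.float64(0.19)]
[-0.79, -0.77, 0.08, np.float64(0.19)]
[-0.81, -0.75, 0.08, np.float64(0.19)]
[-0.82, -0.73, 0.08, np.float64(0.19)]
[-0.84, -0.72, 0.08, np.float64(0.19)]
[-0.85, -0.7, 0.08, np.float64(0.19)]
[-0.86, -0.68, 0.08, np.float64(0.19)]
[-0.88, -0.66, 0.08, np.float64(0.19)]
[-0.89, -0.65, 0.08, np.float64(0.19)]
[-0.9, -0.63, 0.08, np.float64(0.19)]
[-0.92, -0.61, 0.08, np.float64(0.19)]
[-0.93, -0.59, 0.08, np.float64(0.19)]
[-0.94, -0.57, 0.08, np.float64(0.19)]
[-0.95, -0.55, 0.08, np.float64(0.19)]
```

```bash
python3 -m creep '[[-0.56,-0.95,0.1,0.2],[-0.58,-0.94,0.1,0.2],[-0.6,-0.92,0.1,0.2],[-0.62,-0.91,0.1,0.2],[-0.64,-0.9,0.1,0.2]]' 50
python3 -m creep '[[-0.65,-0.88,0.1,0.2],[-0.67,-0.87,0.1,0.2],[-0.69,-0.86,0.1,0.2],[-0.71,-0.84,0.1,0.2],[-0.72,-0.83,0.1,0.2]]'
python3 -m creep '[[-0.74,-0.81,0.1,0.2],[-0.76,-0.8,0.1,0.2],[-0.77,-0.78,0.1,0.2],[-0.79,-0.77,0.1,0.2],[-0.81,-0.75,0.1,0.2]]'
python3 plan.py .641 .048 .2 -99.4|head -12
```

```text
time: 0.52
position: [0.2833, -0.4042, 0.2374]
eef_rot: [[0.258, -0.966, -0.0], [-0.966, -0.258, 0.001], [-0.001, 0.0, -1.0]]
wrist_force: [0.2, -1.1, 0.8]
finger_gap: 0.585
time: 0.93
position: [0.369, -0.2968, 0.225]
eef_rot: [[0.156, -0.988, -0.0], [-0.988, -0.156, 0.0], [-0.0, 0.0, -1.0]]
wrist_force: [-0.0, -0.4, 0.7]
finger_gap: 0.584
time: 1.35
position: [0.4551, -0.1894, 0.2125]
eef_rot: [[0.052, -0.999, -0.0], [-0.999, -0.052, 0.0], [-0.0, 0.0, -1.0]]
wrist_force: [-0.2, -0.8, 0.3]
finger_gap: 0.59
t 1.35 pos [ 0.4551 -0.1894  0.2125] yaw -87.04 dyaw -12.36 turn units 2.06 tilt [-0.0004  0.0002]
[-0.83, -0.72, 0.05, np.float64(0.19)]
[-0.84, -0.7, 0.05, np.float64(0.19)]
[-0.85, -0.69, 0.05, np.float64(0.19)]
[-0.87, -0.67, 0.05, np.float64(0.19)]
[-0.88, -0.65, 0.05, np.float64(0.19)]
[-0.89, -0.64, 0.05, np.float64(0.19)]
[-0.91, -0.62, 0.05, np.float64(0.19)]
[-0.92, -0.6, 0.05, np.float64(0.19)]
[-0.93, -0.58, 0.05, np.float64(0.19)]
[-0.94, -0.56, 0.05, np.float64(0.19)]
[-0.95, -0.54, 0.05, np.float64(0.19)]
```

Tracking is precise, so I'll continue.

```bash
python3 -m creep '[[-0.83,-0.72,0.05,0.2],[-0.84,-0.7,0.05,0.2],[-0.85,-0.69,0.05,0.2],[-0.87,-0.67,0.05,0.2],[-0.88,-0.65,0.05,0.2]]'
python3 -m creep '[[-0.89,-0.64,0.05,0.2],[-0.91,-0.62,0.05,0.2],[-0.92,-0.6,0.05,0.2],[-0.93,-0.58,0.05,0.2],[-0.94,-0.56,0.05,0.2]]'
python3 - <<'E'
from workcell import *
import cv2,numpy as np
c=camera_params("wrist");p,d=grab_frame("wrist");cv2.imwrite("pics/w1.png",p[:,:,::-1]);np.savez("pics/w1.npz",p=p,d=d,**c)
E
python3 plan.py .641 .048 .2 -99.4
```

```text
time: 1.77
position: [0.5397, -0.0816, 0.2062]
eef_rot: [[-0.053, -0.999, -0.001], [-0.999, 0.053, 0.0], [-0.0, 0.001, -1.0]]
wrist_force: [-0.8, 0.0, -0.0]
finger_gap: 0.588
time: 2.18
position: [0.6251, 0.0256, 0.1999]
eef_rot: [[-0.157, -0.988, -0.001], [-0.988, 0.157, 0.0], [0.0, 0.001, -1.0]]
wrist_force: [0.3, -1.2, 0.5]
finger_gap: 0.585
t 2.2333 pos [0.6271 0.0288 0.1996] yaw -99.03 dyaw -0.37 turn units 0.06 tilt [0.0006 0.0012]
[-0.85, -0.43, -0.02, np.float64(0.06)]
```

View pics/w1.png

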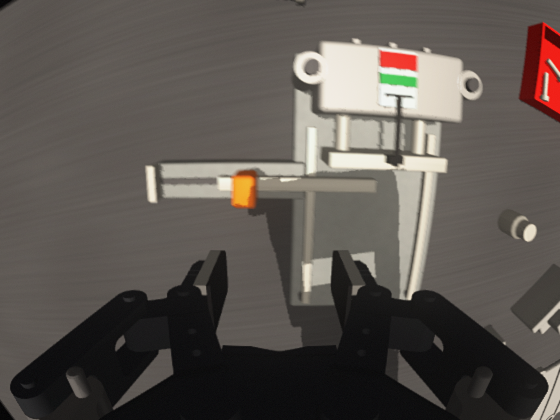

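The wrist view shows the whole fixture: the grip at (244,189), the plate along row 161 and the pointer at (400,97), just below green. I'll enlarge it to refine the fit.

```bash
python3 - <<'E'
import cv2,numpy as np
p=np.load("pics/w1.npz")['p'][:,:,::-1]
cv2.imwrite("pics/w1a.png",cv2.resize(p[30:220,285:485],None,fx=3,fy=3,interpolation=cv2.INTER_CUBIC))
cv2.imwrite("pics/w1b.png",cv2.resize(p[140:220,140:300],None,fx=5,fy=5,interpolation=cv2.INTER_CUBIC))
E
```

```text
(no output)
```

View pics/w1a.png

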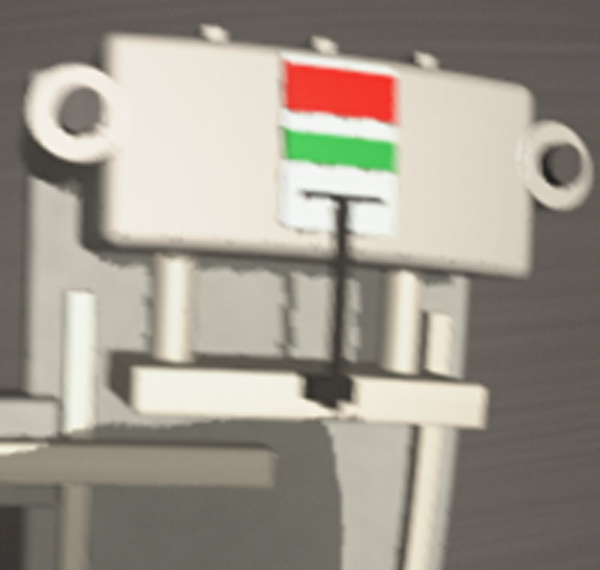

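View pics/w1b.png

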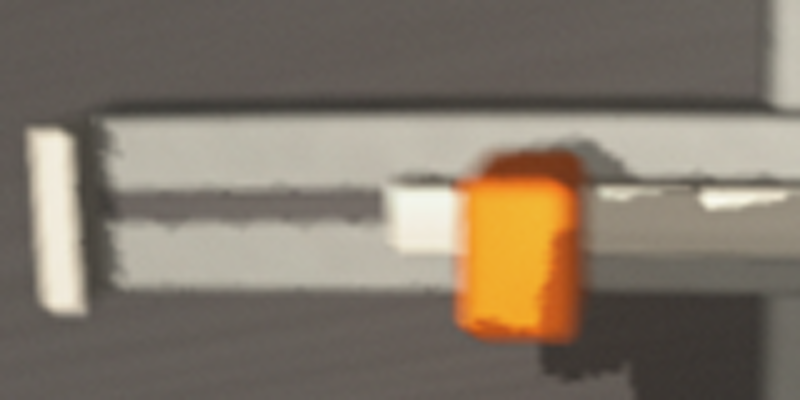

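```bash
python3 - <<'E'
from h import *
P=dict(np.load("pics/w1.npz"))
print(-P['R'].T@P['t'],P['R'][2])
U=np.array([(107,38),(532,92),(528,272),(107,245),(135,413),(485,427),(132,368),(487,387)])/3+[285,30]-.3
L=[(147,60,85),(147,-60,85),(92,-60,85),(92,60,85),(50,50,78),(50,-50,78),(62,50,78),(62,-50,78)]
v,r=fit(L,U,P,[.592,-.06,-.16],projw);print("fix",v,np.degrees(v[2]));print(r.tolist())
c,s=np.cos(v[2]),np.sin(v[2]);print("grip",v[0]+c*.03-s*.115,v[1]+s*.03+c*.115)
for z in(80,46):
  G=np.array([(43,124,z),(43,106,z),(17,106,z),(17,124,z)])/1000
  W=np.c_[v[0]+c*G[:,0]-s*G[:,1],v[1]+s*G[:,0]+c*G[:,1],G[:,2]]
  print(((projw(W,P)-[140,140])*5).round(0).tolist())
E
```

```text
[0.69245027 0.01430775 0.32340946] [-0.26665928  0.04137576 -0.96290232]
fix [ 0.59351752 -0.05990051 -0.16636659] -9.532103571481917
[[-0.44, -2.9], [2.25, -2.53], [2.45, 3.26], [-1.09, 0.96], [-0.02, 0.49], [-1.15, 0.22], [1.54, -0.04], [-0.51, -0.65]]
grip 0.642147328946333 0.04854367703812704
[[464.0, 182.0], [582.0, 182.0], [583.0, 347.0], [469.0, 346.0]]
[[491.0, 148.0], [595.0, 149.0], [596.0, 295.0], [494.0, 294.0]]
```

Wrist and top views agree within about 1.5 mm: fixture at (0.593, -0.060, -9.5°), grip at (0.642, 0.0485). I'll descend on the grip.

```bash
python3 plan.py .642 .0485 .2 -99.5
python3 -m creep '[[-0.86,-0.46,0,0.08],[0,0,1,0],[0,0,1,0],[0,0,1,0],[0,0,1,0]]' 50 30
python3 plan.py .642 .0485 .071 -99.5
```

```text
t 2.2333 pos [0.6271 0.0288 0.1996] yaw -99.03 dyaw -0.47 turn units 0.08 tilt [0.0006 0.0012]
[-0.87, -0.46, -0.02, np.float64(0.08)]
time: 2.65
position: [0.639, 0.0439, 0.0989]
eef_rot: [[-0.164, -0.986, -0.0], [-0.986, 0.164, 0.0], [0.0, 0.0, -1.0]]
wrist_force: [-0.1, -0.4, -0.2]
finger_gap: 0.586
t 2.65 pos [0.639  0.0439 0.0989] yaw -99.45 dyaw -0.05 turn units 0.01 tilt [-0.0005  0.    ]
[-0.1, -0.04, 0.56, np.float64(0.0)]
[-0.1, -0.04, 0.56, np.float64(0.0)]
```

```bash
python3 -m creep '[[-0.2,-0.1,0.56,0],[0,0,0.56,0],[0,0,0,0]]'
python3 plan.py .642 .0485 .071 -99.5
python3 -m creep '[[0,0,0,0],[0,0,0,0],[0,0,0,0]]' 5 30
```

```text
time: 2.9
position: [0.6416, 0.0485, 0.0698]
eef_rot: [[-0.164, -0.986, -0.004], [-0.986, 0.164, 0.0], [0.001, 0.003, -1.0]]
wrist_force: [-0.1, -0.2, -0.2]
finger_gap: 0.585
t 2.9 pos [0.6416 0.0485 0.0698] yaw -99.44 dyaw -0.06 turn units 0.01 tilt [-0.0035  0.    ]
[-0.0, -0.02, -0.05, np.float64(0.01)]
time: 3.15
position: [0.6434, 0.0484, 0.0739]
eef_rot: [[-0.165, -0.986, 0.002], [-0.986, 0.165, 0.0], [-0.001, -0.002, -1.0]]
wrist_force: [-1.7, 0.7, 2.4]
finger_gap: 0.203
```

The fingers hold the grip (opening about 17 mm). I'll slide it outward along -tool x.

```bash
python3 -m creep '[[-0.4,0,0,0],[-0.5,0,0,0],[-0.5,0,0,0],[-0.5,0,0,0],[-0.3,0,0,0]]'
python3 -m creep '[[-0.1,0,0,0],[-0.1,0,0,0],[-0.1,0,0,0],[0,0,0,0]]'
```

```text
time: 3.57
position: [0.6528, 0.1043, 0.0738]
eef_rot: [[-0.164, -0.986, 0.003], [-0.986, 0.164, 0.0], [-0.001, -0.003, -1.0]]
wrist_force: [0.8, -2.3, 6.7]
finger_gap: 0.202
time: 3.9
position: [0.6534, 0.108, 0.0737]
eef_rot: [[-0.164, -0.986, 0.001], [-0.986, 0.164, -0.004], [0.004, -0.001, -1.0]]
wrist_force: [-3.2, -19.9, 9.2]
finger_gap: 0.204
```

The travel is 60 mm and there is 20 N at the stop. I'll release, rise and look.

```bash
python3 -m creep '[[0.1,0,0,0],[0,0,0,0],[0,0,0,0]]' 50
python3 -m creep '[[0,0,-0.5,0],[0,0,-1,0],[0,0,-1,0],[0,0,-1,0],[0.5,0,-1,0]]'
python3 -m creep '[[1,0,-0.5,0],[1,0,0,0],[1,0,0,0],[0,0,0,0]]'
python3 - <<'E'
from workcell import *
import cv2,numpy as np
c=camera_params("wrist");p,d=grab_frame("wrist");cv2.imwrite("pics/w2.png",p[:,:,::-1]);np.savez("pics/w2.npz",p=p,d=d,**c)
E
python3 plan.py .386 -.351 .15 -57.3
```

```text
time: 4.15
position: [0.6525, 0.1082, 0.0725]
eef_rot: [[-0.164, -0.986, 0.0], [-0.986, 0.164, 0.0], [-0.0, -0.0, -1.0]]
wrist_force: [-0.3, 0.3, -0.2]
finger_gap: 0.585
time: 4.57
position: [0.6505, 0.0971, 0.1871]
eef_rot: [[-0.163, -0.987, 0.001], [-0.987, 0.163, 0.001], [-0.001, -0.001, -1.0]]
wrist_force: [0.1, -1.0, -0.3]
finger_gap: 0.586
time: 4.9
position: [0.6377, 0.0181, 0.1987]
eef_rot: [[-0.167, -0.986, 0.001], [-0.986, 0.167, -0.001], [0.001, -0.001, -1.0]]
wrist_force: [-0.5, -0.1, -0.5]
finger_gap: 0.586
t 4.95 pos [0.638  0.0199 0.1985] yaw -99.58 dyaw 42.28 turn units -7.05 tilt [ 0.0009 -0.    ]
[0.96, 0.44, 0.11, np.float64(-0.41)]
[0.94, 0.48, 0.11, np.float64(-0.41)]
[0.92, 0.52, 0.11, np.float64(-0.41)]
[0.89, 0.56, 0.11, np.float64(-0.41)]
[0.87, 0.6, 0.11, np.float64(-0.41)]
[0.84, 0.64, 0.11, np.float64(-0.41)]
[0.81, 0.67, 0.11, np.float64(-0.41)]
[0.78, 0.71, 0.11, np.float64(-0.41)]
[0.75, 0.74, 0.11, np.float64(-0.41)]
[0.72, 0.77, 0.11, np.float64(-0.41)]
[0.69, 0.8, 0.11, np.float64(-0.41)]
[0.65, 0.83, 0.11, np.float64(-0.41)]
[0.61, 0.86, 0.11, np.float64(-0.41)]
[0.58, 0.88, 0.11, np.float64(-0.41)]
[0.54, 0.91, 0.11, np.float64(-0.41)]
[0.5, 0.93, 0.11, np.float64(-0.41)]
[0.46, 0.95, 0.11, np.float64(-0.41)]
```

View pics/w2.png

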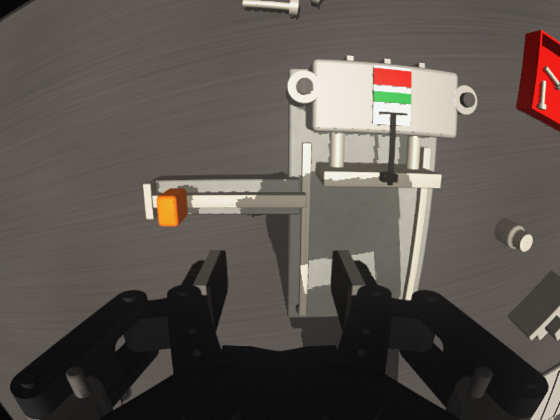

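The grip is now at (168,207) next to the end stop, and the bar tip at (306,200) is over the left rail line. The inner bed is clear. Now to the cover.

```bash
python3 - <<'E'
from h import *
P=dict(np.load("pics/w2.npz"));v=[.5935,-.0599,-.1664];c,s=np.cos(v[2]),np.sin(v[2])
G=np.array([(43,184,80),(43,166,80),(17,166,80),(17,184,80),(24,60,46),(36,60,46)])/1000
W=np.c_[v[0]+c*G[:,0]-s*G[:,1],v[1]+s*G[:,0]+c*G[:,1],G[:,2]]
print(projw(W,P).round(0).tolist())
E
python3 -m creep '[[0.96,0.44,0,-0.41],[0.94,0.48,0,-0.41],[0.92,0.52,0,-0.41],[0.89,0.56,0,-0.41],[0.87,0.6,0,-0.41]]' 60
python3 -m creep '[[0.84,0.64,0,-0.41],[0.81,0.67,0,-0.41],[0.78,0.71,0,-0.41],[0.75,0.74,0,-0.41],[0.72,0.77,0,-0.41]]'
python3 -m creep '[[0.69,0.8,0,-0.41],[0.65,0.83,0,-0.41],[0.61,0.86,0,-0.41],[0,0,0,-0.41],[0,0,0,-0.41]]'
python3 - <<'E'
from workcell import *
import cv2,numpy as np
c=camera_params("wrist");p,d=grab_frame("wrist");cv2.imwrite("pics/w3.png",p[:,:,::-1]);np.savez("pics/w3.npz",p=p,d=d,**c)
E
python3 plan.py .386 -.351 .15 -57.3
```

```text
[[154.0, 196.0], [174.0, 195.0], [177.0, 227.0], [157.0, 226.0], [305.0, 207.0], [306.0, 194.0]]
time: 5.37
position: [0.5637, -0.0878, 0.1979]
eef_rot: [[0.053, -0.999, 0.001], [-0.999, -0.053, 0.0], [-0.0, -0.001, -1.0]]
wrist_force: [-0.3, -0.9, -0.3]
finger_gap: 0.703
time: 5.78
position: [0.4895, -0.1968, 0.1979]
eef_rot: [[0.264, -0.964, 0.001], [-0.964, -0.264, -0.0], [0.0, -0.001, -1.0]]
wrist_force: [0.5, 0.1, 0.7]
finger_gap: 0.7
time: 6.2
position: [0.4451, -0.2624, 0.1979]
eef_rot: [[0.461, -0.887, 0.001], [-0.887, -0.461, -0.0], [0.0, -0.001, -1.0]]
wrist_force: [0.6, -0.3, 0.1]
finger_gap: 0.705
t 6.25 pos [ 0.4454 -0.262   0.1979] yaw -62.3 dyaw 5.0 turn units -0.83 tilt [ 0.0007 -0.0001]
[0.51, 0.94, 0.48, np.float64(-0.21)]
[0.49, 0.95, 0.48, np.float64(-0.21)]
[0.47, 0.96, 0.48, np.float64(-0.21)]
[0.45, 0.97, 0.48, np.float64(-0.21)]
```

View pics/w3.png

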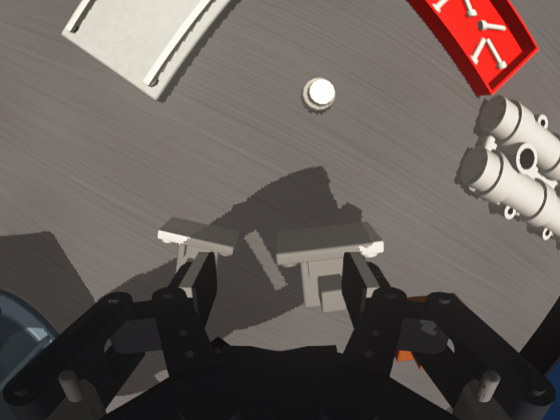

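The lock matches its predicted pixels. This view has the target cover's flange at (278–384, 230–262) and its lug at (325,292), with the small look-alike on the left at (198,235). I'll enlarge it to refine the pose.

```bash
python3 - <<'E'
from h import *
P=dict(np.load("pics/w3.npz"))
p=P['p'][:,:,::-1]
cv2.imwrite("pics/w3a.png",cv2.resize(p[215:325,260:400],None,fx=5,fy=5,interpolation=cv2.INTER_CUBIC))
v=[.3862,-.3512,.5709];c,s=np.cos(v[2]),np.sin(v[2])
G=np.array([(54,49,60),(54,-49,60),(42,49,60),(42,-49,60),(12,12,63),(12,-12,63),(54,49,0),(54,-49,0)])/1000
W=np.c_[v[0]+c*G[:,0]-s*G[:,1],v[1]+s*G[:,0]+c*G[:,1],G[:,2]]
print(((projw(W,P)-[260,215])*5).round(0).tolist())
E
```

```text
[[78.0, 185.0], [624.0, 132.0], [84.0, 247.0], [622.0, 193.0], [301.0, 382.0], [430.0, 369.0], [80.0, 73.0], [539.0, 31.0]]
```

View pics/w3a.png

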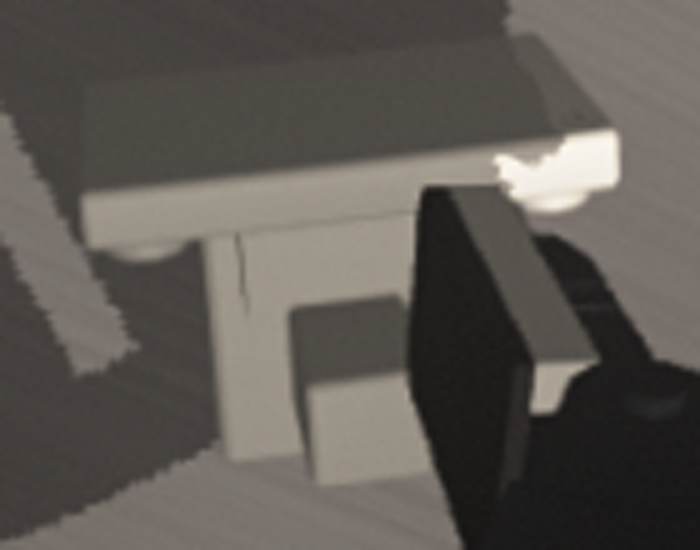

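```bash
python3 - <<'E'
from h import *
P=dict(np.load("pics/w3.npz"))
U=np.array([(82,193),(617,130),(88,247),(617,190),(308,384),(83,83),(535,35)])/5+[260,215]-.2
L=[(54,49,60),(54,-49,60),(42,49,60),(42,-49,60),(12,12,63),(54,49,0),(54,-49,0)]
v,r=fit(L,U,P,[.386,-.351,.57],projw);print(v,np.degrees(v[2]),r.tolist())
E
python3 plan.py .386 -.351 .12 -57
```

```text
[ 0.38633541 -0.35200601  0.58873466] 33.732011443009 [[-0.78, -0.04], [1.28, 0.05], [-0.45, 1.45], [1.21, 0.27], [-0.64, 0.33], [-0.44, -0.73], [0.76, -1.13]]
t 6.25 pos [ 0.4454 -0.262   0.1979] yaw -62.3 dyaw 5.3 turn units -0.88 tilt [ 0.0007 -0.0001]
[0.51, 0.94, 0.78, np.float64(-0.22)]
[0.49, 0.95, 0.78, np.float64(-0.22)]
[0.47, 0.96, 0.78, np.float64(-0.22)]
[0.45, 0.97, 0.78, np.float64(-0.22)]
```

```bash
python3 -m creep '[[0.51,0.94,0.4,-0.23],[0.49,0.95,0.4,-0.23],[0.47,0.96,0.4,-0.23],[0.45,0.97,0.4,-0.23],[0,0,0,0]]' 55
python3 plan.py .3863 -.3517 .055 -56.7
```

```text
time: 6.67
position: [0.384, -0.3527, 0.1561]
eef_rot: [[0.543, -0.84, -0.001], [-0.84, -0.543, 0.001], [-0.001, 0.001, -1.0]]
wrist_force: [0.6, -0.1, -0.0]
finger_gap: 0.642
t 6.6667 pos [ 0.384  -0.3527  0.1561] yaw -57.11 dyaw 0.41 turn units -0.07 tilt [-0.0013  0.0008]
[0.0, -0.02, 0.81, np.float64(-0.01)]
[0.0, -0.02, 0.81, np.float64(-0.01)]
[0.0, -0.02, 0.81, np.float64(-0.01)]
[0.0, -0.02, 0.81, np.float64(-0.01)]
[0.0, -0.02, 0.81, np.float64(-0.01)]
```

```bash
python3 -m creep '[[0,-0.1,1,-0.07],[0,0,1,0],[0,0,1,0],[0,0,0.9,0],[0,0,0.1,0]]'
python3 -m creep '[[0,0,0,0]]'
python3 plan.py .3863 -.3517 .055 -56.7
python3 - <<'E'
from workcell import *
import cv2,numpy as np
p,d=grab_frame("wrist");cv2.imwrite("pics/w4.png",p[:,:,::-1])
E
```

```text
time: 7.08
position: [0.3873, -0.3475, 0.0546]
eef_rot: [[0.55, -0.835, -0.003], [-0.835, -0.55, 0.004], [-0.005, 0.001, -1.0]]
wrist_force: [-0.4, 0.7, -0.7]
finger_gap: 0.643
time: 7.17
position: [0.3881, -0.3486, 0.057]
eef_rot: [[0.55, -0.835, -0.001], [-0.835, -0.55, 0.002], [-0.002, 0.0, -1.0]]
wrist_force: [0.4, 0.1, 0.5]
finger_gap: 0.644
t 7.1667 pos [ 0.3881 -0.3486  0.057 ] yaw -56.61 dyaw -0.09 turn units 0.01 tilt [-0.0012  0.0015]
[0.06, 0.13, 0.08, np.float64(0.01)]
```

View pics/w4.png

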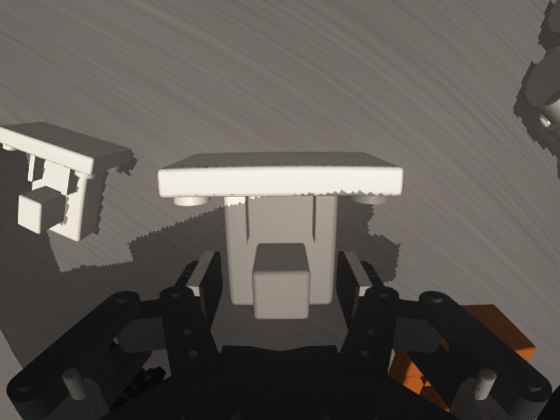

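The flange is level at (160–402, 182), and the lug at (281,280) is centred between the fingers. I'll nudge 3 mm and close.

```bash
python3 -m creep '[[0.05,0.13,0.05,0],[0,0,0,0]]'
python3 -m creep '[[0,0,0,0],[0,0,0,0],[0,0,0,0],[0,0,0,0]]' 10 100
python3 plan.py .3863 -.3517 .055 -56.7
```

```text
time: 7.38
position: [0.3861, -0.3531, 0.0574]
eef_rot: [[0.55, -0.835, 0.002], [-0.835, -0.55, -0.002], [0.002, -0.0, -1.0]]
wrist_force: [-0.3, 0.3, -0.1]
finger_gap: 0.646
time: 7.72
position: [0.3857, -0.3525, 0.0569]
eef_rot: [[0.55, -0.835, 0.0], [-0.835, -0.55, -0.0], [0.001, -0.0, -1.0]]
wrist_force: [-2.6, 2.2, 10.4]
finger_gap: 0.261
t 7.7167 pos [ 0.3857 -0.3525  0.0569] yaw -56.62 dyaw -0.08 turn units 0.01 tilt [ 0.0003 -0.0004]
[-0.01, -0.04, 0.08, np.float64(0.01)]
```

```bash
python3 -m creep '[[0,0,-0.3,0],[0,0,-1,0],[0,0,-1,0],[0,0,-1,0],[0,0,-0.7,0]]'
python3 plan.py .5442 -.0516 .155 -99.5
```

```text
time: 8.13
position: [0.3856, -0.3524, 0.1582]
eef_rot: [[0.55, -0.835, 0.001], [-0.835, -0.55, -0.001], [0.001, -0.0, -1.0]]
wrist_force: [0.4, -0.3, -5.2]
finger_gap: 0.262
t 8.1333 pos [ 0.3856 -0.3524  0.1582] yaw -56.63 dyaw -42.87 turn units 7.15 tilt [ 0.0006 -0.0007]
[-0.5, -0.92, 0.01, np.float64(0.55)]
[-0.56, -0.89, 0.01, np.float64(0.55)]
[-0.61, -0.85, 0.01, np.float64(0.55)]
[-0.65, -0.82, 0.01, np.float64(0.55)]
[-0.7, -0.78, 0.01, np.float64(0.55)]
[-0.74, -0.74, 0.01, np.float64(0.55)]
[-0.79, -0.69, 0.01, np.float64(0.55)]
[-0.82, -0.65, 0.01, np.float64(0.55)]
[-0.86, -0.6, 0.01, np.float64(0.55)]
[-0.89, -0.55, 0.01, np.float64(0.55)]
[-0.92, -0.49, 0.01, np.float64(0.55)]
[-0.95, -0.44, 0.01, np.float64(0.55)]
[-0.97, -0.39, 0.01, np.float64(0.55)]
```

The wrist reads -5 N, so the cover is lifted. Carrying it over.

```bash
python3 -m creep '[[-0.5,-0.92,0,0.55],[-0.56,-0.89,0,0.55],[-0.61,-0.85,0,0.55],[-0.65,-0.82,0,0.55],[-0.7,-0.78,0,0.55]]'
python3 -m creep '[[-0.74,-0.74,0,0.55],[-0.79,-0.69,0,0.55],[-0.82,-0.65,0,0.55],[-0.86,-0.6,0,0.55],[-0.89,-0.55,0,0.55]]'
python3 -m creep '[[-0.92,-0.49,0,0.55],[-0.7,-0.34,0,0.55],[-0.5,-0.2,0,0.55],[0,0,0,0],[0,0,0,0]]'
python3 plan.py .5442 -.0516 .14 -99.5
python3 - <<'E'
from workcell import *
import cv2,numpy as np
c=camera_params("wrist");p,d=grab_frame("wrist");cv2.imwrite("pics/w5.png",p[:,:,::-1]);np.savez("pics/w5.npz",p=p,d=d,**c)
E
```

```text
time: 8.55
position: [0.4468, -0.2353, 0.1561]
eef_rot: [[0.287, -0.958, -0.001], [-0.958, -0.287, 0.0], [-0.001, 0.001, -1.0]]
wrist_force: [0.7, -0.4, -4.4]
finger_gap: 0.26
time: 8.97
position: [0.5082, -0.1196, 0.156]
eef_rot: [[0.004, -1.0, -0.001], [-1.0, -0.004, 0.0], [-0.0, 0.001, -1.0]]
wrist_force: [0.5, -1.0, -5.7]
finger_gap: 0.257
time: 9.38
position: [0.5356, -0.0685, 0.1558]
eef_rot: [[-0.163, -0.987, -0.001], [-0.987, 0.163, 0.0], [0.0, 0.001, -1.0]]
wrist_force: [-0.1, 0.2, -5.5]
finger_gap: 0.258
t 9.3833 pos [ 0.5356 -0.0685  0.1558] yaw -99.39 dyaw -0.11 turn units 0.02 tilt [-0.0013  0.0001]
[-0.72, -0.23, 0.63, np.float64(0.02)]
```

View pics/w5.png

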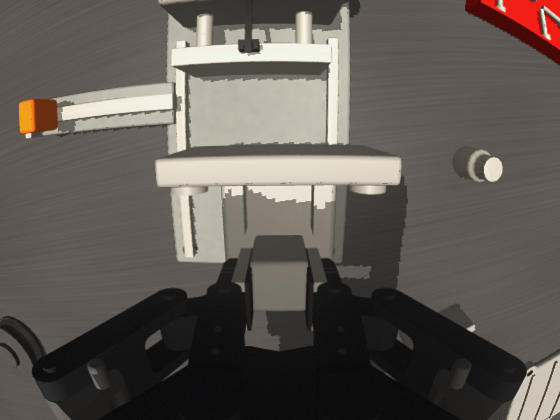

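The cover is held with its flange at (157–400, 170). The bar tip at (172,97) is outside the left rail. I'll shift 18 mm left, lower to just above the rails and check alignment.

```bash
python3 -m creep '[[-0.36,-0.1,0.5,0.02],[-0.36,-0.1,0.5,0],[0,0,0.8,0],[0,0,0.35,0],[0,0,0,0]]'
python3 -m creep '[[0,0,0,0]]'
python3 plan.py .5442 -.0516 .1 -99.5
python3 - <<'E'
from workcell import *
import cv2,numpy as np
from h import projw
c=camera_params("wrist");p,d=grab_frame("wrist");cv2.imwrite("pics/w6.png",p[:,:,::-1]);np.savez("pics/w6.npz",p=p,d=d,**c)
b=cv2.resize(p[0:240,120:440],None,fx=2.5,fy=2.5,interpolation=cv2.INTER_CUBIC)[:,:,::-1];cv2.imwrite("pics/w6a.png",b)
v=[.5935,-.0599,-.1664];co,s=np.cos(v[2]),np.sin(v[2])
G=np.array([(50,50,78),(50,-50,78),(80,55,30),(80,-55,30),(-100,55,30),(-100,-55,30),(-110,75,20)])/1000
W=np.c_[v[0]+co*G[:,0]-s*G[:,1],v[1]+s*G[:,0]+co*G[:,1],G[:,2]]
print(((projw(W,c)-[120,0])*2.5).round(0).tolist())
E
```

```text
time: 9.85
position: [0.5423, -0.0516, 0.0994]
eef_rot: [[-0.167, -0.986, -0.005], [-0.986, 0.167, 0.001], [-0.0, 0.005, -1.0]]
wrist_force: [-0.9, 0.2, -5.8]
finger_gap: 0.262
time: 9.93
position: [0.5436, -0.0521, 0.1017]
eef_rot: [[-0.168, -0.986, -0.002], [-0.986, 0.168, 0.0], [-0.0, 0.002, -1.0]]
wrist_force: [0.3, 0.3, -5.8]
finger_gap: 0.259
t 9.9333 pos [ 0.5436 -0.0521  0.1017] yaw -99.64 dyaw 0.14 turn units -0.02 tilt [-0.0016  0.0003]
[-0.02, -0.02, 0.07, np.float64(-0.02)]
[[119.0, 142.0], [661.0, 139.0], [166.0, 63.0], [617.0, 61.0], [198.0, 739.0], [588.0, 738.0], [146.0, 747.0]]
```

View pics/w6a.png

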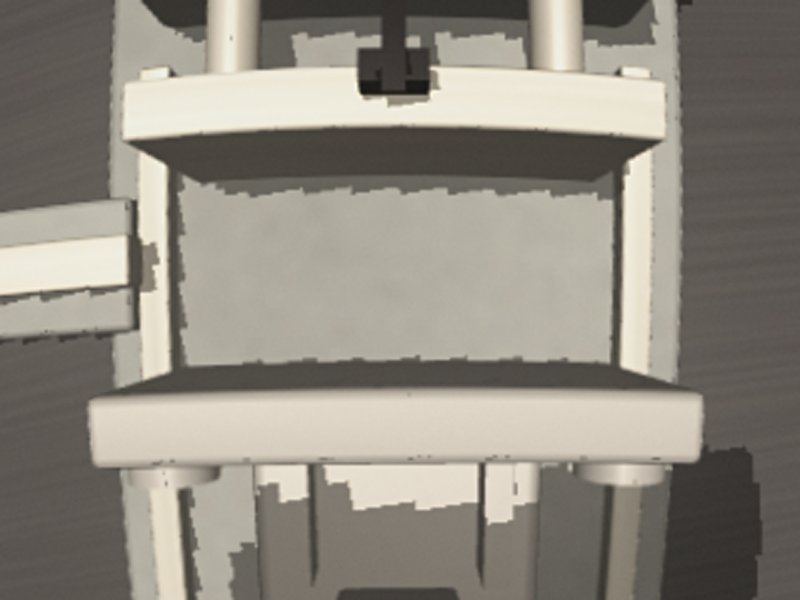

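The flange (90–702) and plate (124–664) share centre column ~395 and are parallel. I'll lower to the bed, feeling for contact.

```bash
python3 -m creep '[[0,0,0.4,0],[0,0,0.35,0],[0,0,0.12,0],[0,0,0,0],[0,0,0,0]]'
python3 plan.py .5442 -.0516 .077 -99.5
```

```text
time: 10.4
position: [0.5439, -0.0521, 0.0804]
eef_rot: [[-0.168, -0.986, -0.0], [-0.986, 0.168, 0.0], [-0.0, 0.0, -1.0]]
wrist_force: [0.2, 0.3, -5.6]
finger_gap: 0.257
t 10.4 pos [ 0.5439 -0.0521  0.0804] yaw -99.65 dyaw 0.15 turn units -0.02 tilt [-0.0004  0.0001]
[-0.02, -0.01, 0.13, np.float64(-0.02)]
```

```bash
python3 -m creep '[[0,0,0.08,0],[0,0,0.06,0],[0,0,0,0],[0,0,0,0]]'

```

```text
time: 10.73
position: [0.544, -0.0521, 0.0771]
eef_rot: [[-0.167, -0.986, 0.0], [-0.986, 0.167, -0.0], [0.0, -0.0, -1.0]]
wrist_force: [0.0, 0.1, -5.9]
finger_gap: 0.263
```

```bash
python3 -m creep '[[0,0,0.04,0],[0,0,0,0],[0,0,0,0]]'; python3 -m creep '[[0,0,0.04,0],[0,0,0,0],[0,0,0,0]]'

```

```text
time: 10.98
position: [0.544, -0.0521, 0.077]
eef_rot: [[-0.167, -0.986, 0.0], [-0.986, 0.167, -0.0], [0.0, -0.0, -1.0]]
wrist_force: [-4.5, 0.4, 6.7]
finger_gap: 0.265
time: 11.23
position: [0.544, -0.052, 0.0769]
eef_rot: [[-0.167, -0.986, 0.0], [-0.986, 0.167, -0.0], [0.0, -0.0, -1.0]]
wrist_force: [-10.3, 0.9, 20.0]
finger_gap: 0.264
```

It's seated on the bed at TCP z 0.077. I'll back off the downforce and regrip so it sits flat and stress-free.

```bash
python3 -m creep '[[0,0,-0.06,0],[0,0,0,0],[0,0,0,0]]' 
python3 -m creep '[[0,0,0,0],[0,0,0,0]]' 32
python3 -m creep '[[0,0,0,0],[0,0,0,0],[0,0,0,0]]' 10 100
python3 - <<'E'
from workcell import *
import cv2
p,d=grab_frame("wrist");cv2.imwrite("pics/w7.png",p[:,:,::-1])
p,d=grab_frame("side");cv2.imwrite("pics/s7.png",cv2.resize(p[160:270,240:400],None,fx=5,fy=5,interpolation=cv2.INTER_CUBIC)[:,:,::-1])
E
```

```text
time: 11.48
position: [0.5442, -0.0521, 0.0769]
eef_rot: [[-0.167, -0.986, 0.001], [-0.986, 0.167, -0.0], [0.0, -0.001, -1.0]]
wrist_force: [-3.1, 0.8, 3.7]
finger_gap: 0.259
time: 11.65
position: [0.5443, -0.0521, 0.0767]
eef_rot: [[-0.167, -0.986, 0.001], [-0.986, 0.167, -0.0], [-0.0, -0.001, -1.0]]
wrist_force: [-0.1, 0.2, -0.8]
finger_gap: 0.375
time: 11.9
position: [0.5443, -0.052, 0.077]
eef_rot: [[-0.167, -0.986, 0.001], [-0.986, 0.167, -0.0], [-0.0, -0.001, -1.0]]
wrist_force: [-1.6, 0.1, 4.8]
finger_gap: 0.262
```

View pics/w7.png

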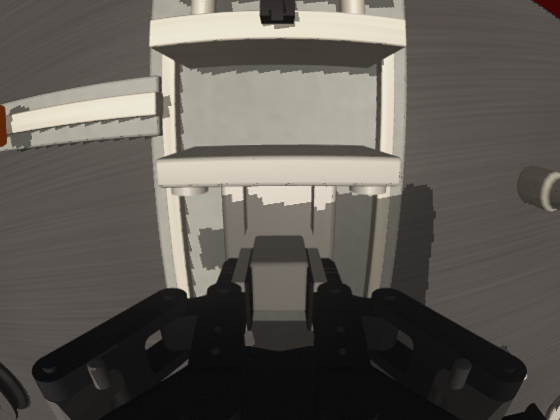

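View pics/s7.png

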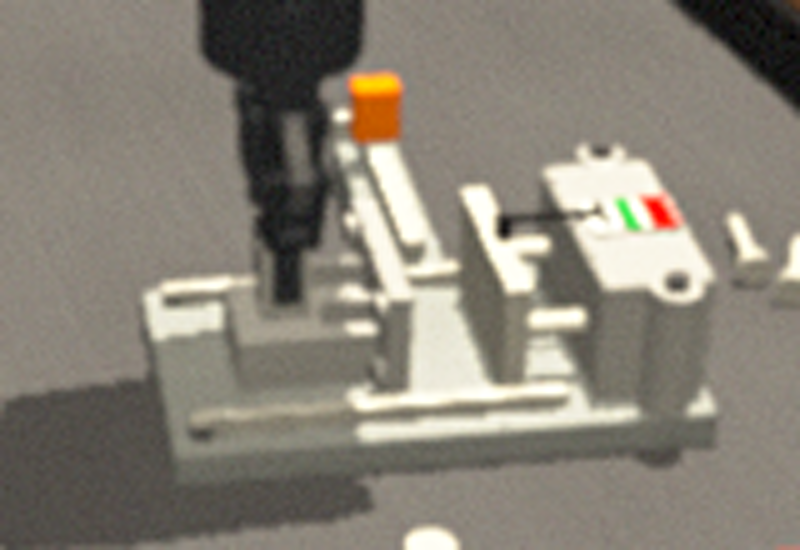

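The cover is flat on the bed, centred between the rails, and the plate is unpressed (pointer short of green). I'll advance 38 mm, then go in small steps.

```bash
python3 -m creep '[[0,-0.3,0,0],[0,-0.4,0,0],[0,-0.4,0,0],[0,-0.4,0,0],[0,0,0,0]]' 
python3 -m creep '[[0,-0.1,0,0],[0,-0.1,0,0],[0,-0.1,0,0],[0,0,0,0],[0,0,0,0]]'
```

```text
time: 12.42
position: [0.5822, -0.0586, 0.077]
eef_rot: [[-0.168, -0.986, 0.001], [-0.986, 0.168, -0.0], [-0.0, -0.001, -1.0]]
wrist_force: [3.7, -0.3, 6.4]
finger_gap: 0.258
time: 12.83
position: [0.5874, -0.0594, 0.0769]
eef_rot: [[-0.167, -0.986, -0.002], [-0.986, 0.167, 0.0], [-0.0, 0.002, -1.0]]
wrist_force: [-9.3, 1.5, 10.7]
finger_gap: 0.26
```

```bash
python3 -m creep '[[0,0,0,0],[0,0,0,0]]'; python3 - <<'E'
from workcell import *
import cv2
p,d=grab_frame("wrist");cv2.imwrite("pics/w8.png",cv2.resize(p[0:240,120:440],None,fx=2.5,fy=2.5,interpolation=cv2.INTER_CUBIC)[:,:,::-1])
p,d=grab_frame("side");cv2.imwrite("pics/s8.png",cv2.resize(p[160:270,240:400],None,fx=5,fy=5,interpolation=cv2.INTER_CUBIC)[:,:,::-1])
E
```

```text
time: 13.0
position: [0.5874, -0.0594, 0.0769]
eef_rot: [[-0.167, -0.986, -0.002], [-0.986, 0.167, 0.0], [-0.0, 0.002, -1.0]]
wrist_force: [-8.3, 2.0, 11.4]
finger_gap: 0.261
```

View pics/w8.png

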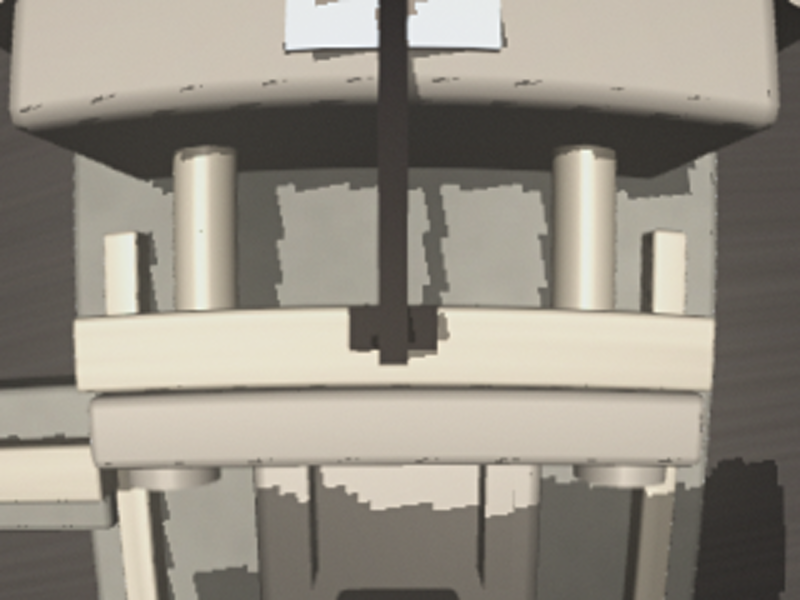

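View pics/s8.png

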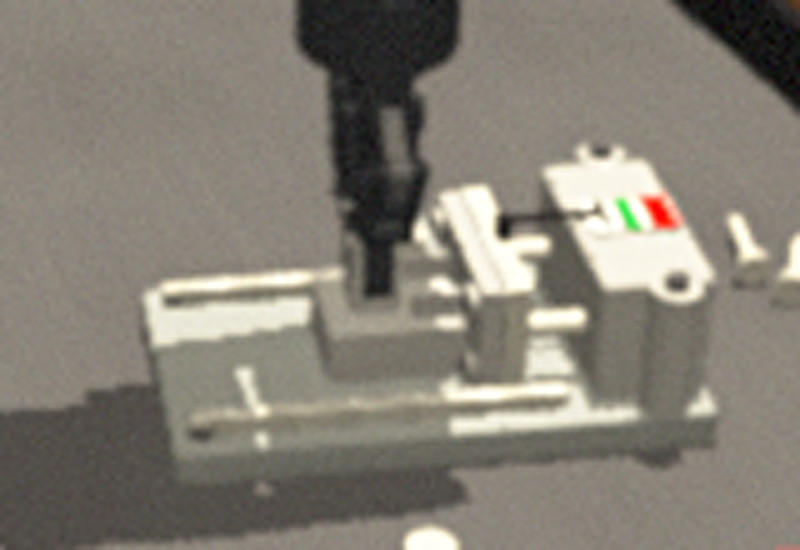

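The flange is just about at the plate (gap at row ~390), square, and the pointer is still below green. The x force is mostly bed friction from too much downforce. I'll ease z a little and press on.

```bash
python3 -m creep '[[0,0,-0.03,0],[0,-0.1,0,0],[0,-0.1,0,0],[0,0,0,0],[0,0,0,0]]'; python3 -m creep '[[0,-0.1,0,0],[0,-0.1,0,0],[0,0,0,0],[0,0,0,0]]'
```

```text
time: 13.52
position: [0.5921, -0.0601, 0.077]
eef_rot: [[-0.168, -0.986, -0.003], [-0.986, 0.168, 0.001], [-0.0, 0.003, -1.0]]
wrist_force: [-7.8, 2.4, 6.1]
finger_gap: 0.261
time: 13.85
position: [0.5961, -0.0607, 0.077]
eef_rot: [[-0.168, -0.986, -0.005], [-0.986, 0.168, 0.001], [-0.0, 0.006, -1.0]]
wrist_force: [-14.2, 3.1, 11.2]
finger_gap: 0.257
```

```bash
python3 -m creep '[[0,0,-0.02,0],[0,0,0,0]]'; cat > look.py <<'E'
import sys
from workcell import *
import cv2,numpy as np
n=sys.argv[1]
w,_=grab_frame("wrist");s,_=grab_frame("side");t,_=grab_frame("top")
f=lambda a,y,x,h,wd:cv2.resize(a[y:y+h,x:x+wd],(400,300),interpolation=cv2.INTER_CUBIC)
im=np.vstack([np.hstack([f(w,0,120,240,320),f(s,165,290,75,100)]),np.hstack([f(t,120,255,45,60),f(s,165,270,120,160)])])
cv2.imwrite(f"pics/{n}.png",im[:,:,::-1]);o=telemetry.get_obs();print(o['time'],o['position'],o['wrist_force'])
E
python3 look.py l1
```

```text
time: 14.02
position: [0.5961, -0.0607, 0.0771]
eef_rot: [[-0.168, -0.986, -0.005], [-0.986, 0.168, 0.001], [-0.0, 0.005, -1.0]]
wrist_force: [-12.7, 2.7, 6.6]
finger_gap: 0.256
14.1667 [ 0.59607069 -0.06072675  0.07707226] [-12.21425447   2.634062     6.38011628]
```

View pics/l1.png

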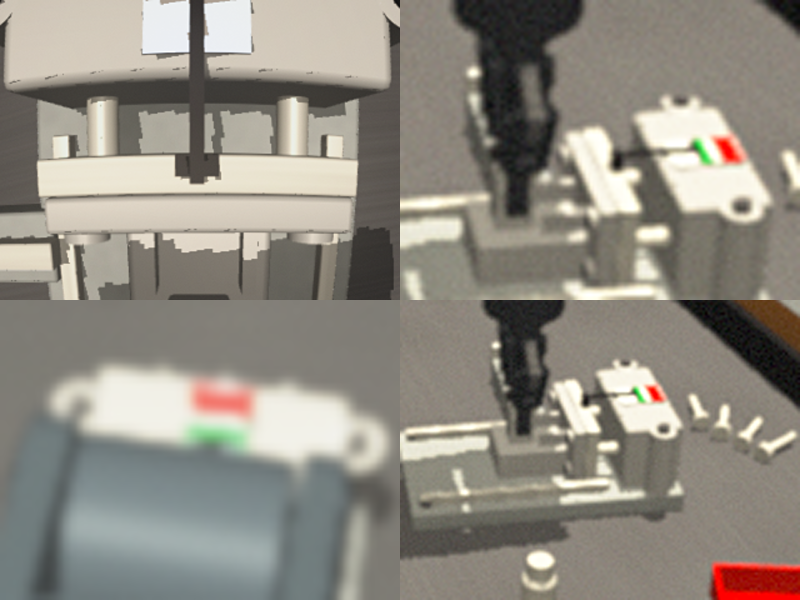

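The pointer is at the near edge of green in the side view (about 7 mm of travel). I'll press roughly 5 mm more.

```bash
python3 -m creep '[[0,-0.08,0,0],[0,-0.08,-0.01,0],[0,-0.08,-0.01,0],[0,0,0,0],[0,0,0,0]]'; python3 look.py l2
```

```text
time: 14.58
position: [0.6011, -0.0615, 0.0772]
eef_rot: [[-0.168, -0.986, -0.008], [-0.986, 0.168, 0.002], [-0.0, 0.008, -1.0]]
wrist_force: [-17.4, 4.0, 6.3]
finger_gap: 0.258
14.7333 [ 0.60105023 -0.0615003   0.07716491] [-16.24469933   3.28915753   6.33414975]
```

View pics/l2.png

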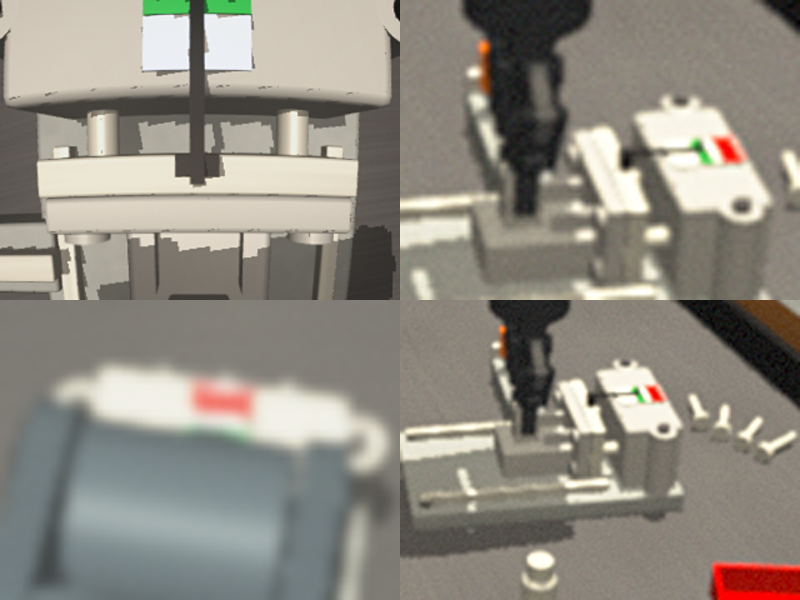

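```bash
python3 - <<'E'
from workcell import *
import cv2,numpy as np
from h import projw,proj
v=[.5935,-.0599,-.1664];co,s=np.cos(v[2]),np.sin(v[2])
def W(G):
  G=np.array(G)/1000; return np.c_[v[0]+co*G[:,0]-s*G[:,1],v[1]+s*G[:,0]+co*G[:,1],G[:,2]]
c=camera_params("wrist");w,_=grab_frame("wrist")
q=camera_params("side");sd,_=grab_frame("side")
cv2.imwrite("pics/w9.png",cv2.resize(w[30:170,140:420],None,fx=2.8,fy=2.8,interpolation=cv2.INTER_CUBIC)[:,:,::-1])
cv2.imwrite("pics/s9.png",cv2.resize(sd[180:230,330:400],None,fx=11,fy=11,interpolation=cv2.INTER_CUBIC)[:,:,::-1])
for t in(6,8,10,12,14):
  print(t,((projw(W([(50+t,20,78),(62+t,20,78),(62+t,50,78)]),c)-[140,30])*2.8).round(1).tolist(),((proj(W([(108+t,0,86)]),q)-[330,180])*11).round(0).tolist())
print('housing',((projw(W([(92,20,85),(92,-20,85)]),c)-[140,30])*2.8).round(1).tolist(),((proj(W([(92,60,85),(92,-60,85),(147,-60,85),(147,60,85)]),q)-[330,180])*11).round(0).tolist())
E
```

```text
6 [[234.9, 402.7], [232.1, 315.6], [26.3, 324.2]] [[357.0, 252.0]]
8 [[234.3, 388.3], [231.7, 300.9], [25.5, 310.2]] [[365.0, 251.0]]
10 [[233.8, 373.9], [231.3, 286.2], [24.7, 296.2]] [[374.0, 251.0]]
12 [[233.4, 359.4], [231.0, 271.5], [24.1, 282.1]] [[383.0, 250.0]]
14 [[232.9, 344.8], [230.7, 256.7], [23.4, 268.0]] [[392.0, 250.0]]
housing [[219.8, 133.1], [539.0, 131.5]] [[191.0, 136.0], [331.0, 402.0], [586.0, 383.0], [426.0, 119.0]]
```

View pics/w9.png

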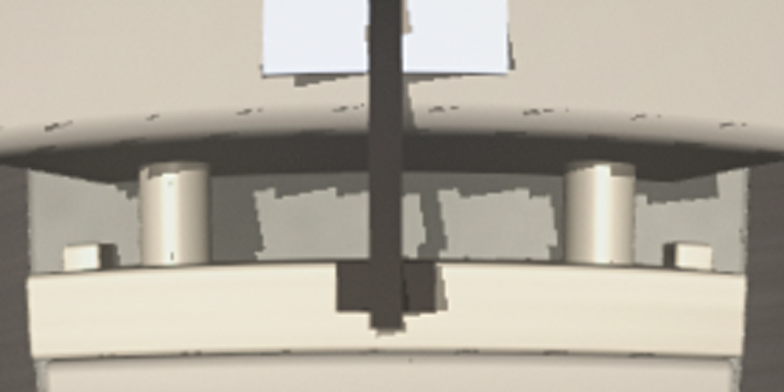

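View pics/s9.png

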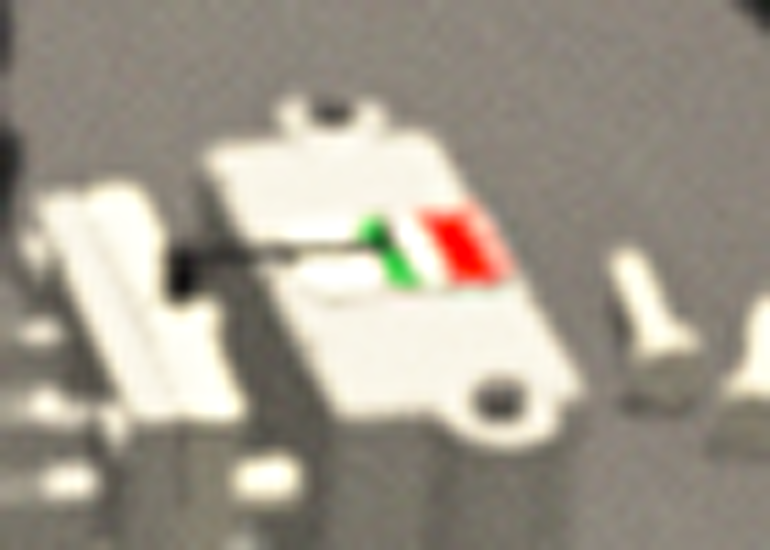

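Wrist reprojection gives about 12–13 mm of plate travel. In the side view the pointer is at (380,240), in the middle of the green band. I'll hold 1.2 s to check it stays steady and square.

```bash
for i in 1 2 3; do python3 -m creep '[[0,0,0,0],[0,0,0,0],[0,0,0,0],[0,0,0,0],[0,0,0,0]]'|grep -v rot; done; python3 - <<'E'
from workcell import *
import cv2,numpy as np
a,_=grab_frame("side");t,_=grab_frame("top")
cv2.imwrite("pics/s10.png",np.hstack([cv2.resize(a[160:260,260:400],(560,400),interpolation=cv2.INTER_CUBIC)])[:,:,::-1]);cv2.imwrite("pics/t10.png",t[:,:,::-1])
E
```

```text
time: 15.25
position: [0.601, -0.0615, 0.0771]
wrist_force: [-15.9, 3.9, 5.8]
finger_gap: 0.263
time: 15.67
position: [0.601, -0.0615, 0.0771]
wrist_force: [-15.6, 4.6, 6.5]
finger_gap: 0.256
time: 16.08
position: [0.6011, -0.0615, 0.0772]
wrist_force: [-16.9, 4.4, 6.5]
finger_gap: 0.261
```

View pics/s10.png

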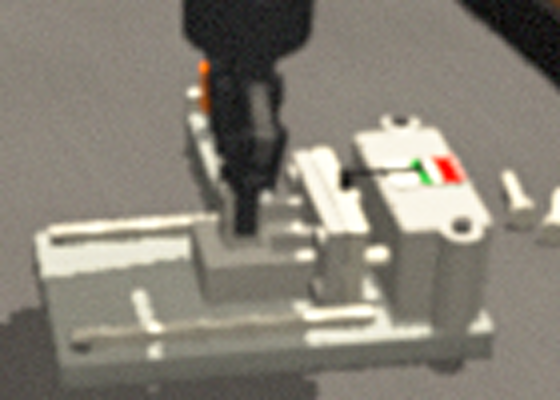

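View pics/t10.png

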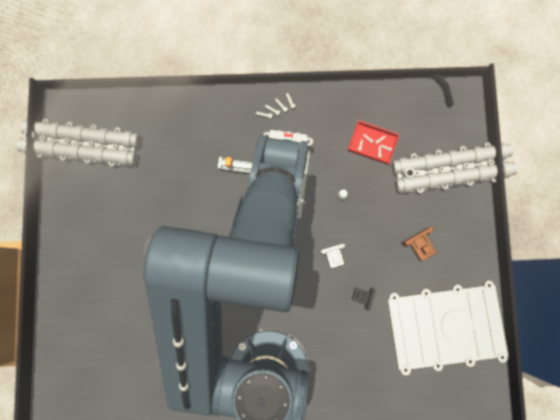

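The pose and force are steady and the pointer sits in green at about (420,172) in the crop. The lock is out at (228,161) in the top view. The socket, tray and look-alikes haven't moved. Handing in.

```bash
python3 -c "
from workcell import job
print(job.close_job())"
```

```text
the job is handed in; nothing more can be done
None
```

The lock is out at its end stop, and the larger grey cover is held pressed against the plate with the pointer steady in the green. I handed the job in at about 16 s.

- **Lock:** I slid it out by its orange grip. Travel measured 60 mm, it met the stop with about 20 N, and the grip and bar tip then showed at the fully-out position in the wrist camera picture.
- **Cover:** It stands on the bed between the rails, centred and parallel to the plate.
- **Pointer:** Plate travel reads about 12–13 mm in the wrist picture, and the side picture shows the pointer mid-green. It stayed below the red zone throughout.
- **Hold:** Over the last 1.25 s the pose changed by only about 0.1 mm, with the cover still gripped at 100 N.
- **Wrist force:** It reads about 16 N along the pressing direction. That is more than the roughly 11 N the spring should give; I put the rest down to bed friction from a slight downward push.
- **Tilt:** The tool leans about 0.5° under load, so the cover may be off square by up to that much. No gap or tilt was visible in the pictures.
- **Bystanders:** The socket, tray and look-alikes had not moved in the last top picture. The arm hid the pulley there, so I couldn't check it, though the gripper never went near it.

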